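Change the bioreactor's air over to the standby filter

ROBOT

A 6-joint arm with a two-finger parallel gripper is mounted at the origin on the work surface. World frame = base frame: x ahead of the robot, y to its left, z up, the work surface at z = 0. Lengths are in m, angles in rad, forces in N, time in s.
With the tool pointing down it reaches from about 0.225 to 0.725 m from the base axis. Payload 3.1 kg.
Tool frame: the origin (TCP) lies between the finger pads; the fingertips stand 8 mm ahead of it and the grasp point (between the pads) lies 11 mm behind it; z points along the fingers, y is the direction in which the jaws open and shut (so a half turn about z gives the same grasp; the last joint's range is limited). The gripper opens to 85 mm and grips with 20 to 120 N. Pads are 22 mm wide; open, the fingers measure 114 mm over their backs; the gripper's body (76 mm by 85 mm) begins 54 mm behind the grasp point. The pads swing forward as they close: fully open they stand 13 mm farther back than shut.
Start: joints at [1.019, 0.048, 0.099, 1.622, 0, 1.443], TCP at [0.216, 0.479, 0.239] pointing down, gripper open.
Joint ranges: [-2.91, 2.91], [-0.99, 1.94], [-1.21, 1.42], [-2.12, 2.29], [-1.49, 1.47], [-3.14, 3.14]. Speed limits (rad/s): [2.79, 2.79, 3.14, 3.14, 3.14, 3.14].

INTERFACE

Orientations are given as a unit quaternion [x, y, z, w].
In Python, from cell import sense, capture, job_done gives the robot as it stands.
- The arm moves only by the tool drive_tool, never from a script. Its argument "motion" is a list of rows, each a list of 3 entries, a list of its own where there are three numbers: the turn, a rotation vector about the world's x, y, z in degrees, then the shift along the world's x, y, z in m, then the opening, from 0 (shut) to 1 (fully open). In form: [[[rx, ry, rz], [x, y, z], jaw], ...]. A call has 1 to 5 rows; each row is the pose to reach, as a shift and turn from the pose measured when the call began; what a row does not reach only later rows make up. A row lasts 1/8 s, in which the tool goes at most 62.5 mm and 10.7 degrees, less where a joint would pass 70% of its speed; a pose out of reach is approached as far as the arm can. A call with a gripper value outside its range is refused whole. The fingers move at their own pace and stop on an object; "squeeze" is the grip in N (left out, the last holds). Time passes only in rows, so rows that repeat a pose let the fingers close. It gives the time, the measured TCP pose, the force and the opening at its end, in the units of the state.
- sense(): the state, without advancing time (a new reading comes with each control period).
- capture(name): name is "scene" or "top" or "wrist"; returns a dict with "color" (480x640x3 uint8, blue, green, red), "fx", "fy", "cx", "cy" (pixels), "R" (3x3) and "t" (3): a world point X has camera coordinates R X + t. Camera axes: x right, y down, z forward; pixel columns grow to the right and rows downward; lengths in m; the calibration is good to about 2 mm. A picture is of the moment at which its call begins. There is no depth.
- job_done(): hands the job in, once; it reports no verdict.
The state is a dict: "time_s": time; "joint_pos": joint angles; "joint_velocities": joint speeds; "tau": joint torques, N m; "ee_pos": TCP position; "tool_rot": TCP orientation; "ft_force": force on the tool from outside, world axes, zero at the start; "moment": the same for the moment, N m; "gripper_width": finger opening in m.
Only numpy, scipy, OpenCV 4.12 (cv2) and the standard library are available. Lean on these libraries where they do the work, as an engineer would, in place of code of your own. Each camera call takes 0.05 s, during which the arm holds its last target. There are 200 camera calls.

TASK

On the air filter station two filter lines run side by side, each with a lever valve: a lever in line with its pipe is open, a lever across its pipe is closed. Change the air over to the standby filter: push the crosswise lever round to its stop, fully open, and only after that push the lever of the other filter line round to its stop, fully closed, so that the vessel is never without air. Push the levers with a finger, neither gripping them nor ramming them against their stops, pick nothing up, and leave the T-handle of the main valve and the loose things as they are.

Things in the scene. Friction and masses are not known exactly. Their poses are not given: they have to be found in the camera images.
- station: Fixed station on a plate 450 x 490 x 8 mm; origin on the bench. Two 21 mm pipes run along its +x axis at y = +90 and -90 mm, centre 55 mm above the bench: inlet pipe along y at x = -150 mm, ball valves at x = -50 (body top 80 mm high), white filter capsules 60 mm in diameter at x = +36 to +154 (top 96 mm), outlet pipe at x = +215 with a gauge at y = 0 (top 125 mm).
- standby_lever (a joint): Lever of the closed valve (left or right line). 0 rad = fully closed, at its stop: points along the station's +y, across its pipe. 1.571 = fully open, at its stop: points along the station's -x, in line. Grows anticlockwise from above. Starts at 0 to 0.12. No spring: about 0.4 N m (4 to 5 N at the sleeve) turns it and it stays where it is left.
- standby_grip (a point): Centre of the blue sleeve on the standby lever, 93 mm from the pivot, 114 mm above the bench. The sleeve is 74 mm long (56 to 130 mm from the pivot), 22 mm wide, 13 mm high with upright sides; underside 107 mm above the bench, with only pipes (top 66 mm) beneath. It moves with the lever.
- standby_pivot (a point): Point on the vertical pivot axis of the standby lever, at the height of the sleeve's centre (114 mm above the bench; the 26 mm hub is no higher). It does not move; its axes are parallel to the station's.
- duty_lever (a joint): Lever of the open valve, that of the filter now in use, on the other line; same shape and stiffness, same values: 0 = fully closed (along the station's +y), 1.571 = fully open (along the station's -x), growing anticlockwise from above. Starts at 1.38 to 1.57. It is to end fully closed.
- duty_grip (a point): Centre of the blue sleeve on the duty lever, same sizes as on the standby lever.
- duty_pivot (a point): Point on the pivot axis of the duty lever at the height of the sleeve's centre; does not move.
- main_handle (a joint): Blue T-handle (66 mm long, 14 mm wide) of the main valve in the inlet pipe. 0 = open, in line with its pipe, as it stands at the start; to be left so.
- main_top (a point): Centre of the main valve's T-handle, 108 mm above the bench, at x = -150, y = -230 mm of the station; its top is 114 mm above the bench.
- bottle: Loose glass bottle with a screw cap, 70 mm diameter, 140 mm high, standing on the station's plate to the right of the filter lines; origin at its underside (8 mm above the bench). To be left alone.
- spare_filter: Loose spare filter capsule standing on the plate between the two filter capsules, 60 mm diameter, 118 mm high; origin at its underside (8 mm above the bench). To be left alone.
- beaker: Loose glass beaker, 68 mm diameter, 90 mm high, on the bench to the left of the station; origin at its underside. To be left alone.
- spanner: Loose spanner, 160 mm long, lying on the bench to the left of the station; origin at the middle of its underside. To be left alone.

How it is judged:
By the outcome, as a careful person would: the job done as asked, in the order asked, and still so for the second after the job is handed in, with the robot touching nothing.
It also fails if it takes over 58 s, if anything falls off the work surface, if the arm or the gripper's body presses on something with over 40 N, if the wrist force passes 120 N, or if a joint passes its speed limit or range.

## Working session

There is one attempt and no reset: what is moved stays moved. The work goes in short steps, Python scripts to look and compute and a tool call to move; the robot and the scene stay as the last step left them, time stands still between calls to the robot, and variables do not carry over. Pictures are saved under pics/ and viewed, about 8 in all and at most 12, crops included, and the job is handed in when it is done.

Besides the shell and the picture viewer there is one more tool, called after "Emit:" in YAML: its name, and indented under it one key for each argument. drive_tool: Moves the arm, as the interface text tells. Its arguments: {"type":"object","properties":{"motion":{"type":"array"},"squeeze":{"type":"number"}},"required":["motion"]}

```bash
mkdir -p pics
python3 - <<'E'
from cell import sense,capture
import cv2,pickle
s=sense();print(s)
for n in("scene","top"):
    c=capture(n);cv2.imwrite(f"pics/{n}0.png",c["color"]);pickle.dump(c,open(f"pics/{n}0.pkl","wb"));print(n,c["fx"],c["cx"],c["cy"],c["R"],c["t"])
E
```

```text
{'time_s': 0.0, 'joint_pos': array([1.01916659e+00, 4.87151521e-02, 9.76203994e-02, 1.62200895e+00,
       1.87108460e-05, 1.44298857e+00]), 'joint_velocities': array([-0.00091073,  0.0001998 , -0.00139473,  0.00133307,  0.00055805,
       -0.00033299]), 'tau': array([-1.24744233e-04, -3.38780272e+01,  3.20016718e+01,  2.02424586e-02,
       -2.10820976e-04, -6.29861219e-06]), 'ee_pos': array([0.21560512, 0.47804236, 0.23814697]), 'tool_rot': array([ 2.10328399e-01,  9.77630111e-01, -1.08463650e-03, -3.93255236e-04]), 'ft_force': array([-0.29903468, -0.20382698, -0.15019221]), 'moment': array([ 0.00085353, -0.01801745, -0.05038864]), 'gripper_width': 0.0853187923666805}
scene 469.4097487570571 309.5935245507731 241.19224354294323 [[-0.67964519  0.7335188   0.00570804]
 [ 0.57926513  0.5414623  -0.6093197 ]
 [-0.45003814 -0.41081473 -0.79290411]] [ 0.37182803 -0.31292804  1.16881187]
top 590.2150350277858 322.46060847047175 234.16885387181827 [[ 0.02551267 -0.99966808  0.0035814 ]
 [-0.98271309 -0.02573678 -0.18333739]
 [ 0.18336871  0.00115794 -0.98304353]] [0.03689729 0.58155844 1.20582825]
```

View pics/top0.png

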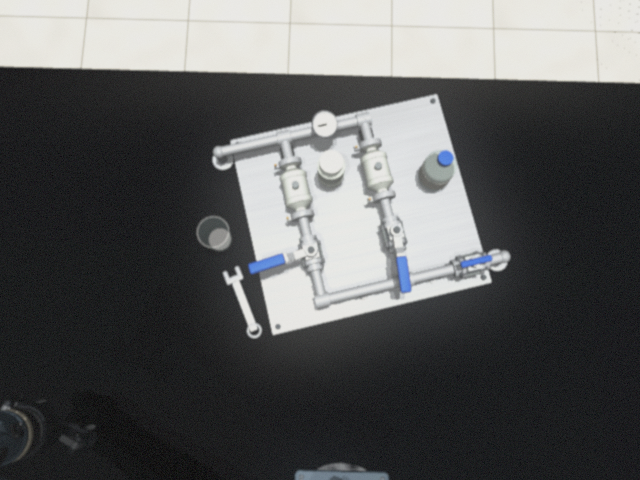

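View pics/scene0.png

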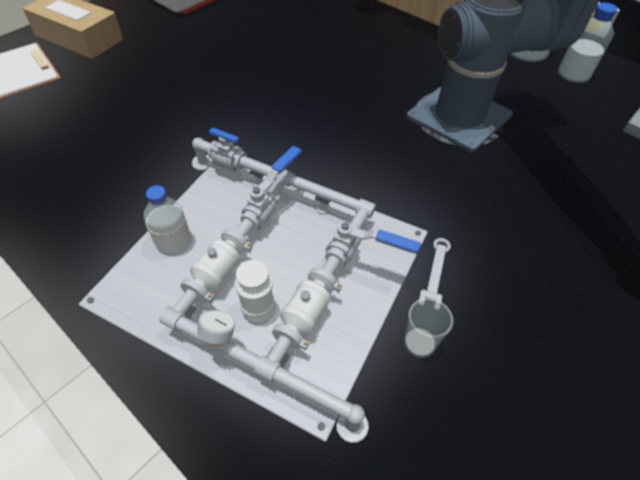

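The standby lever is on the left line: sleeve at about (267,264), pivot (310,250). The duty lever is on the right line: sleeve (404,274), pivot (396,232). Plate corners are near (437,95), (491,283), (273,334) and (232,140).

```bash
cat > h.py <<'E'
import numpy as np,cv2
def ray(c,p,z):
    p=np.asarray(p,float).reshape(-1,2)
    d=np.c_[(p[:,0]-c["cx"])/c["fx"],(p[:,1]-c["cy"])/c["fy"],np.ones(len(p))]@c["R"]
    o=-c["R"].T@c["t"]; return o+d*((z-o[2])/d[:,2])[:,None]
def blues(c,amin=60):
    h=cv2.cvtColor(c["color"],cv2.COLOR_BGR2HSV)
    m=cv2.inRange(h,(105,120,60),(130,255,255))
    return [k for k in cv2.findContours(m,cv2.RETR_EXTERNAL,cv2.CHAIN_APPROX_NONE)[0] if cv2.contourArea(k)>amin]
def sleeves(c,z=.1175):
    for k in blues(c):
        q=ray(c,k,z)[:,:2]; r=cv2.minAreaRect((q*1000).astype(np.float32))
        b=cv2.boxPoints(r); e=[b[1]-b[0],b[2]-b[1]]; l=max(e,key=np.linalg.norm)
        print("px",k.reshape(-1,2).mean(0).round(),"ctr mm",np.round(r[0],1),"size",np.round(r[1],1),"dir",round(np.degrees(np.arctan2(l[1],l[0]))%180,1))
E
python3 - <<'E'
import pickle,numpy as np,cv2
from h import *
T,S=[pickle.load(open(f"pics/{n}0.pkl","rb")) for n in("top","scene")]
for c in(T,S): sleeves(c);print()
px=np.array([[437,95],[491,283],[273,334],[232,140]],float)
g=cv2.cvtColor(T["color"],cv2.COLOR_BGR2GRAY)
W=ray(T,px,.008)[:,:2];L=np.array([[.225,-.245],[-.225,-.245],[-.225,.245],[.225,.245]])
a,b=L-L.mean(0),W-W.mean(0)
th=np.arctan2((a[:,0]*b[:,1]-a[:,1]*b[:,0]).sum(),(a*b).sum());R=np.array([[np.cos(th),-np.sin(th)],[np.sin(th),np.cos(th)]])
o=W.mean(0);print("station",o,np.degrees(th),"res",(W-o-L@R.T).round(4).tolist())
for n,p in dict(sp=(-.05,.09),dp=(-.05,-.09),main=(-.15,-.23)).items():print(n,(o+R@p).round(4))
# hub / pivot picks top
print(ray(T,[[310,250],[396,231]],.114).round(4))
E
```

```text
px [403. 274.] ctr mm [ 491.7 -111.7] size [69. 19.] dir 8.2
px [476. 261.] ctr mm [ 521.6 -257.3] size [11.2 61.8] dir 104.8
px [265. 264.] ctr mm [506.1 164.5] size [22.4 71.9] dir 110.1
px [445. 158.] ctr mm [ 736.  -198.3] size [27.7 29.3] dir 153.5

px [398. 241.] ctr mm [509.6 164. ] size [21.5 72.3] dir 109.4
px [155. 193.] ctr mm [ 719.6 -219.7] size [43.7 36.2] dir 34.3
px [287. 158.] ctr mm [ 491.2 -110.9] size [76.8 29.1] dir 10.2
px [223. 134.] ctr mm [ 530.3 -252.1] size [23.7 70.1] dir 105.7
px [605.  10.] ctr mm [-503.2  104.9] size [113.7  48. ] dir 10.1

station [ 0.64604656 -0.02677518] 14.536806856886658 res [[-0.0017, 0.0026], [0.0005, 0.0021], [0.0017, -0.0015], [-0.0005, -0.0032]]
sp [0.5751 0.0478]
dp [ 0.6202 -0.1264]
main [ 0.5586 -0.2871]
[[ 0.536   0.0762  0.114 ]
 [ 0.5796 -0.0974  0.114 ]]
```

Emit:
drive_tool:
  motion:
    - [[0,0,8],[0.04,-0.037,0],0]
    - [[0,0,16],[0.08,-0.074,0],0]
    - [[0,0,25],[0.12,-0.112,0],0]
    - [[0,0,34],[0.16,-0.149,0],0]
    - [[0,0,44],[0.2,-0.187,0],0]
  squeeze: 40

```text
time_s: 0.72
ee_pos: [0.4157, 0.2905, 0.2376]
tool_rot: [-0.172, 0.985, -0.001, -0.0]
ft_force: [0.2, 0.4, 0.2]
gripper_width: 0.0001
```

Emit:
drive_tool:
  motion:
    - [[0,0,0],[0.04,-0.037,-0.01],0]
    - [[0,0,0],[0.08,-0.075,-0.03],0]
    - [[0,0,0],[0.124,-0.115,-0.05],0]
    - [[0,0,0],[0.124,-0.115,-0.07],0]
    - [[0,0,0],[0.124,-0.115,-0.08],0]

```text
time_s: 1.35
ee_pos: [0.5388, 0.1746, 0.1552]
tool_rot: [-0.171, 0.985, -0.001, -0.002]
ft_force: [-0.5, 0.3, 0.8]
gripper_width: -0.0002
```

Run:
```python
from cell import sense,capture
import cv2,pickle,numpy as np
from h import *
t,s,w=[capture(n) for n in("top","scene","wrist")]
sleeves(t);print();sleeves(s)
a=lambda c,r:cv2.resize(c["color"][r[0]:r[1],r[2]:r[3]],(400,300))
cv2.imwrite("pics/m1.png",np.vstack([np.hstack([a(t,(150,360,180,460)),a(s,(100,340,200,520))]),np.hstack([a(w,(0,480,0,640)),np.zeros((300,400,3),np.uint8)])]))
```

```text
px [403. 274.] ctr mm [ 491.8 -111.7] size [68.8 19. ] dir 8.2
px [476. 261.] ctr mm [ 521.6 -257.3] size [11.2 61.8] dir 104.8
px [277. 260.] ctr mm [514.2 141.3] size [19.3 24.1] dir 110.2
px [445. 158.] ctr mm [ 737.  -198.2] size [27.9 29.2] dir 136.5

px [411. 246.] ctr mm [502.5 186.4] size [21.3 24.5] dir 109.0
px [383. 236.] ctr mm [518.7 139.3] size [21.3 19.4] dir 21.0
px [155. 193.] ctr mm [ 718.7 -218.6] size [44.  35.6] dir 85.3
px [287. 158.] ctr mm [ 491.4 -112. ] size [76.6 27.6] dir 9.3
px [223. 134.] ctr mm [ 529.8 -252.3] size [23.7 70.1] dir 107.2
px [609.  12.] ctr mm [-505.7  117.6] size [110.4  22.9] dir 10.6
```

View pics/m1.png

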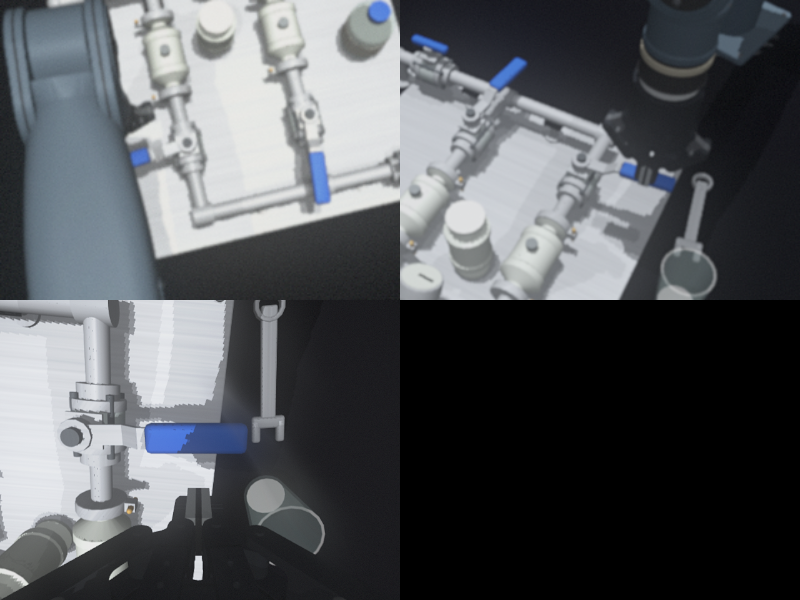

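The shut fingers (wrist pane, about (198,490)) stand on the filter side of the standby sleeve (196,438), opposite its middle and clear of the beaker. I'll descend beside the sleeve and come up to contact.

Emit:
drive_tool:
  motion:
    - [[0,0,0],[0,0,-0.025],0]
    - [[0,0,0],[0,0,-0.052],0]
    - [[0,0,0],[-0.004,-0.001,-0.052],0]
    - [[0,0,0],[-0.007,-0.002,-0.052],0]
    - [[0,0,0],[-0.009,-0.003,-0.052],0]

```text
time_s: 2.12
ee_pos: [0.5307, 0.1734, 0.1073]
tool_rot: [-0.173, 0.985, -0.001, 0.001]
ft_force: [-0.2, -0.3, 0.3]
gripper_width: -0.0002
```

Run:
```python
import numpy as np
P=np.array([.537,.0765])
# rigid sweep about standby pivot: offset .022 on clockwise side at radius .093
for rel in(5.2,20,40,60,80,85,90):
    a=np.radians(14.5+90+rel);u=np.array([np.cos(a),np.sin(a)]);n=np.array([u[1],-u[0]])
    print(rel,(P+.095*u+.022*n).round(4))
```

```text
5.2 [0.5257 0.1734]
20 [0.5013 0.1673]
40 [0.4724 0.1496]
60 [0.4513 0.1231]
80 [0.4406 0.091 ]
85 [0.4397 0.0825]
90 [0.4395 0.074 ]
```

Emit:
drive_tool:
  motion:
    - [[0,0,0],[-0.005,0,-0.003],0]
    - [[0,0,4],[-0.012,-0.001,-0.003],0]
    - [[0,0,8],[-0.018,-0.003,-0.003],0]
    - [[0,0,12],[-0.024,-0.004,-0.003],0]
    - [[0,0,15],[-0.029,-0.006,-0.003],0]

```text
time_s: 2.75
ee_pos: [0.5039, 0.1682, 0.1059]
tool_rot: [-0.301, 0.954, -0.001, 0.004]
ft_force: [3.4, 1.3, 0.3]
gripper_width: 0.0
```

Emit:
drive_tool:
  motion:
    - [[0,0,4],[-0.007,-0.003,-0.002],0]
    - [[0,0,8],[-0.0135,-0.006,-0.002],0]
    - [[0,0,12],[-0.02,-0.01,-0.002],0]
    - [[0,0,16],[-0.026,-0.014,-0.002],0]
    - [[0,0,20],[-0.032,-0.019,-0.002],0]

```text
time_s: 3.38
ee_pos: [0.4741, 0.1506, 0.1059]
tool_rot: [-0.463, 0.886, 0.0, 0.008]
ft_force: [2.3, 2.8, 1.8]
gripper_width: 0.0001
```

Emit:
drive_tool:
  motion:
    - [[0,0,4],[-0.0055,-0.0045,-0.001],0]
    - [[0,0,8],[-0.0105,-0.0095,-0.001],0]
    - [[0,0,12],[-0.015,-0.015,-0.001],0]
    - [[0,0,16],[-0.0195,-0.021,-0.001],0]
    - [[0,0,20],[-0.023,-0.0275,-0.001],0]

```text
time_s: 4.0
ee_pos: [0.4525, 0.1245, 0.106]
tool_rot: [-0.611, 0.791, 0.002, 0.011]
ft_force: [2.4, 3.7, -1.1]
gripper_width: 0.0
```

Emit:
drive_tool:
  motion:
    - [[0,0,4],[-0.003,-0.0055,0],0]
    - [[0,0,8],[-0.006,-0.0115,0],0]
    - [[0,0,11],[-0.008,-0.018,0],0]
    - [[0,0,14],[-0.01,-0.024,0],0]
    - [[0,0,17],[-0.0115,-0.03,0],0]

```text
time_s: 4.62
ee_pos: [0.4416, 0.0959, 0.1065]
tool_rot: [0.722, -0.691, -0.004, -0.013]
ft_force: [2.8, 3.9, -2.9]
gripper_width: 0.0
```

Run:
```python
from cell import capture
import cv2,numpy as np
from h import *
t,s,w=[capture(n) for n in("top","scene","wrist")]
sleeves(t);print();sleeves(s)
a=lambda c,r:cv2.resize(c["color"][r[0]:r[1],r[2]:r[3]],(400,300))
cv2.imwrite("pics/m2.png",np.hstack([a(s,(100,340,200,520)),a(w,(0,480,0,640))]))
```

```text
px [403. 274.] ctr mm [ 491.7 -111.7] size [69.  19.2] dir 7.7
px [476. 261.] ctr mm [ 521.7 -257.3] size [11.  61.8] dir 104.8
px [445. 158.] ctr mm [ 737.  -198.2] size [27.9 29.2] dir 136.5

px [372. 199.] ctr mm [465.1  73.4] size [35.2 23.6] dir 3.2
px [155. 193.] ctr mm [ 718.7 -218.6] size [44.  35.6] dir 85.3
px [287. 158.] ctr mm [ 491.3 -111.7] size [76.3 29.3] dir 8.3
px [223. 134.] ctr mm [ 530.3 -252.1] size [23.6 70.1] dir 105.6
px [611.  12.] ctr mm [-504.7  121. ] size [104.5  15.8] dir 10.1
```

View pics/m2.png

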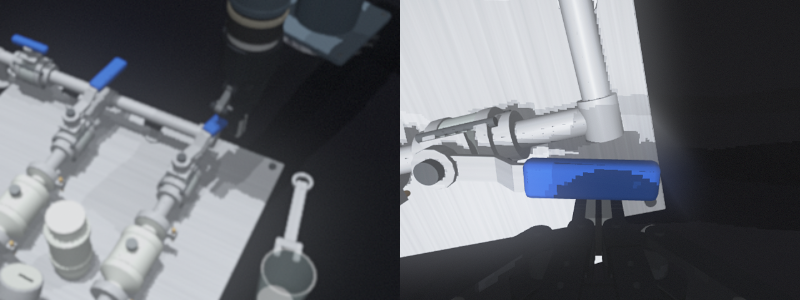

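Emit:
drive_tool:
  motion:
    - [[0,0,1.5],[-0.0005,-0.003,0],0]
    - [[0,0,3],[-0.001,-0.006,0],0]
    - [[0,0,4],[-0.001,-0.008,0],0]
    - [[0,0,5],[-0.0015,-0.01,0],0]
    - [[0,0,6],[-0.0015,-0.012,0],0]

```text
time_s: 5.4
ee_pos: [0.4399, 0.0831, 0.1066]
tool_rot: [0.757, -0.653, -0.004, -0.011]
ft_force: [0.7, 4.6, 0.2]
gripper_width: -0.0001
```

```bash
cat >> h.py <<'E'
def lev(c,piv,z=.1175):
    "sleeve angle (deg, minus station yaw+90) seen from pivot, wrist view"
    k=max(blues(c,300),key=cv2.contourArea);q=ray(c,k,z)[:,:2]
    r=cv2.minAreaRect((q*1000).astype(np.float32));m=np.array(r[0])/1000;d=m-piv
    b=cv2.boxPoints(r); e=max([b[1]-b[0],b[2]-b[1]],key=np.linalg.norm)
    print("ctr",m.round(4),"size",np.round(r[1],1),"r",np.hypot(*d).round(4),"rel from pivot",round((np.degrees(np.arctan2(d[1],d[0]))-104.5)%360,1),"rel edge",round((np.degrees(np.arctan2(e[1],e[0]))-104.5)%180,1))
E
python3 - <<'E'
from cell import capture
from h import *
lev(capture("wrist"),[.537,.0765])
E
```

```text
ctr [0.4464 0.0619] size [74.  23.9] r 0.0917 rel from pivot 84.7 rel edge 84.1
```

Emit:
drive_tool:
  motion:
    - [[0,0,1],[0,-0.002,0],0]
    - [[0,0,2],[0,-0.004,0],0]
    - [[0,0,3],[0,-0.005,0],0]
    - [[0,0,3.5],[0,-0.006,0],0]

```text
time_s: 5.95
ee_pos: [0.4397, 0.0767, 0.1066]
tool_rot: [0.777, -0.63, -0.004, -0.011]
ft_force: [-0.2, 4.3, -0.7]
gripper_width: -0.0003
```

Emit:
drive_tool:
  motion:
    - [[0,0,0.5],[0,-0.001,0],0]
    - [[0,0,1],[0,-0.002,0],0]

```text
time_s: 6.2
ee_pos: [0.4397, 0.0747, 0.1066]
tool_rot: [0.782, -0.623, -0.005, -0.011]
ft_force: [-0.4, 3.5, -0.3]
gripper_width: -0.0
```

Emit:
drive_tool:
  motion:
    - [[0,0,0.5],[0,-0.001,0],0]
    - [[0,0,0.5],[0,-0.0015,0],0]

```text
time_s: 6.45
ee_pos: [0.4398, 0.0732, 0.1066]
tool_rot: [0.785, -0.619, -0.005, -0.011]
ft_force: [1.1, 3.9, -0.6]
gripper_width: 0.0001
```

Run:
```python
from cell import capture
from h import *
lev(capture("wrist"),[.537,.0765])
```

```text
ctr [0.4483 0.0527] size [73.9 23.9] r 0.0919 rel from pivot 90.5 rel edge 89.2
```

Emit:
drive_tool:
  motion:
    - [[0,0,0.3],[0,-0.0007,0],0]
    - [[0,0,0.5],[0,-0.0015,0],0]

```text
time_s: 6.75
ee_pos: [0.4398, 0.0716, 0.1066]
tool_rot: [0.788, -0.616, -0.005, -0.011]
ft_force: [0.5, 3.8, -0.9]
gripper_width: -0.0001
```

Emit:
drive_tool:
  motion:
    - [[0,0,0],[0,-0.001,0],0]

```text
time_s: 6.88
ee_pos: [0.4399, 0.0715, 0.1066]
tool_rot: [0.788, -0.616, -0.005, -0.012]
ft_force: [0.2, 8.6, -1.1]
gripper_width: -0.0001
```

Emit:
drive_tool:
  motion:
    - [[0,0,0],[0,-0.0007,0],0]

```text
time_s: 7.0
ee_pos: [0.4398, 0.0716, 0.1066]
tool_rot: [0.788, -0.615, -0.006, -0.013]
ft_force: [0.2, 7.0, -0.3]
gripper_width: 0.0002
```

Emit:
drive_tool:
  motion:
    - [[0,0,0],[0,-0.0015,0],0]
    - [[0,0,0],[0,-0.0015,0],0]

```text
time_s: 7.25
ee_pos: [0.4398, 0.0716, 0.1067]
tool_rot: [0.788, -0.615, -0.007, -0.014]
ft_force: [0.5, 7.8, -0.4]
gripper_width: 0.0001
```

The lever is on its stop: 8 N with no movement, against about 4 N while turning. Backing off and lifting.

Emit:
drive_tool:
  motion:
    - [[0,0,0],[0,0.008,0],0]
    - [[0,0,0],[-0.002,0.018,0],0]
    - [[0,0,0],[-0.002,0.018,0.02],0]
    - [[0,0,0],[-0.002,0.018,0.06],0]
    - [[0,0,0],[-0.002,0.018,0.09],0]

```text
time_s: 7.88
ee_pos: [0.4379, 0.0893, 0.1981]
tool_rot: [0.788, -0.615, -0.006, -0.014]
ft_force: [0.5, -0.1, -0.2]
gripper_width: -0.0
```

Run:
```python
from cell import capture
from h import *
w=capture("wrist");lev(w,[.537,.0765]);sleeves(capture("top"));sleeves(capture("scene"));cv2.imwrite("pics/m3.png",w["color"])
P=np.array([.582,-.0975])
for rel in(82,70,50,30,10,5,0):
    a=np.radians(104.5+rel);u=np.array([np.cos(a),np.sin(a)]);n=np.array([-u[1],u[0]])
    print(rel,(P+.095*u+.0215*n).round(4),(P+.095*u+.036*n).round(4))
```

```text
ctr [0.4485 0.0521] size [74.1 21.4] r 0.0918 rel from pivot 90.9 rel edge 89.8
px [403. 274.] ctr mm [ 491.8 -111.8] size [69.  19.3] dir 8.2
px [476. 261.] ctr mm [ 521.6 -257.3] size [11.2 61.8] dir 104.8
px [445. 158.] ctr mm [ 736.  -198.3] size [27.7 29.3] dir 154.0
px [155. 193.] ctr mm [ 719.4 -219.6] size [44.2 36.3] dir 43.1
px [367. 188.] ctr mm [447.5  50.7] size [76.3 25.1] dir 14.6
px [287. 157.] ctr mm [ 491.2 -110.9] size [76.8 29.1] dir 10.2
px [223. 134.] ctr mm [ 530.1 -252.2] size [23.6 70.1] dir 105.6
px [611.  12.] ctr mm [-505.7  122.1] size [103.1  13.7] dir 10.4
82 [ 0.49   -0.1296] [ 0.4917 -0.144 ]
70 [ 0.4854 -0.1098] [ 0.484  -0.1242]
50 [ 0.487 -0.076] [ 0.4808 -0.0891]
30 [ 0.5001 -0.0448] [ 0.4897 -0.055 ]
10 [ 0.523 -0.02 ] [ 0.5098 -0.026 ]
5 [ 0.53   -0.0151] [ 0.5164 -0.02  ]
0 [ 0.5374 -0.0109] [ 0.5234 -0.0145]
```

View pics/m3.png

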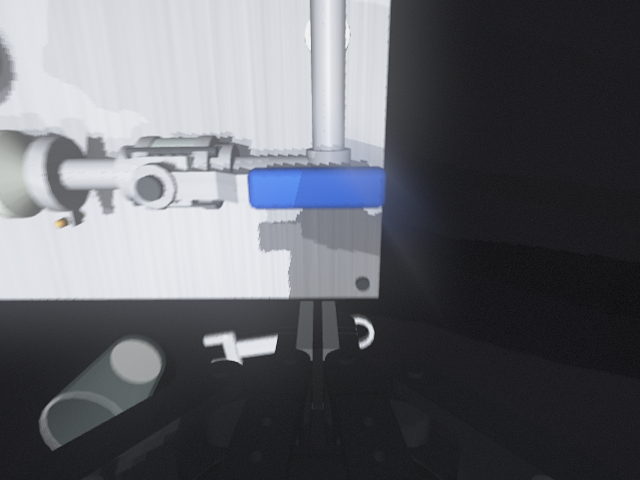

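The standby lever reads 90° (sleeve at (317,188), parallel with its pipe). Next is the duty lever, approached from the −y side.

Emit:
drive_tool:
  motion:
    - [[0,0,-1],[0.011,-0.05,0],0]
    - [[0,0,-2],[0.022,-0.1,0],0]
    - [[0,0,-3],[0.033,-0.15,0],0]
    - [[0,0,-4],[0.044,-0.2,0],0]
    - [[0,0,-5],[0.054,-0.239,0],0]

```text
time_s: 8.65
ee_pos: [0.4922, -0.1513, 0.1965]
tool_rot: [0.76, -0.649, -0.006, -0.015]
ft_force: [0.8, 0.7, -0.3]
gripper_width: -0.0
```

Emit:
drive_tool:
  motion:
    - [[0,0,0],[0,0,-0.01],0]
    - [[0,0,0],[0,0,-0.02],0]

```text
time_s: 8.9
ee_pos: [0.4911, -0.1507, 0.1741]
tool_rot: [0.76, -0.65, -0.007, -0.014]
ft_force: [-0.1, 0.2, 1.2]
gripper_width: -0.0001
```

Run:
```python
from cell import capture
from h import *
w=capture("wrist");lev(w,[.582,-.0975]);cv2.imwrite("pics/m4.png",w["color"])
```

```text
ctr [ 0.5207 -0.2491] size [12.9 42.5] r 0.1635 rel from pivot 143.5 rel edge 0.1
```

View pics/m4.png

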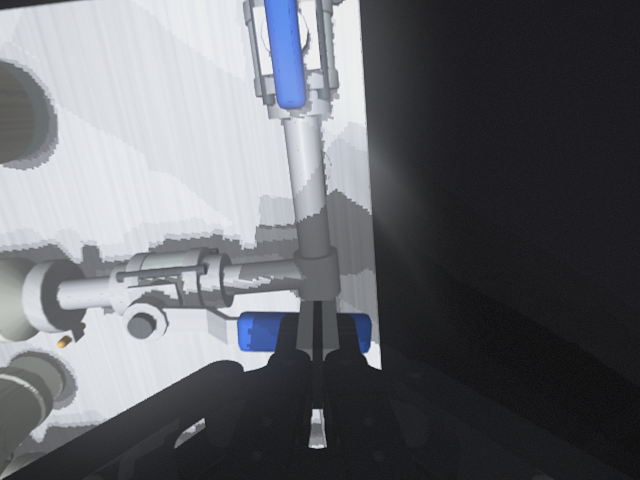

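Run:
```python
from cell import capture
from h import *
w=capture("wrist");X=np.array([[.491,-.1507,.166],[.491,-.1507,.12],[.491,-.1507,.095],[.4915,-.1115,.1205],[.493,-.1225,.1205]])
p=X@w["R"].T+w["t"];print("cam",-w["R"].T@w["t"]);print(np.c_[w["fx"]*p[:,0]/p[:,2]+w["cx"],w["fy"]*p[:,1]/p[:,2]+w["cy"]].round())
c=[k for k in blues(w,200)]
for k in c:
    q=ray(w,k,.1205); print(q.min(0).round(4),q.max(0).round(4))
# upper edge of the duty sleeve
u=ray(w,[[245,313],[365,314],[245,352],[368,352]],.1205);print(u.round(4))
```

```text
cam [ 0.50119217 -0.22960567  0.30602641]
[[315. 317.]
 [317. 272.]
 [317. 254.]
 [304. 338.]
 [304. 320.]]
[ 0.5051 -0.1228  0.1205] [ 0.5293 -0.0976  0.1205]
[ 0.4563 -0.1309  0.1205] [ 0.4698 -0.1071  0.1205]
[ 0.5115 -0.2681  0.1205] [ 0.5313 -0.2275  0.1205]
[[ 0.5246 -0.1214  0.1205]
 [ 0.462  -0.1311  0.1205]
 [ 0.5223 -0.0974  0.1205]
 [ 0.4558 -0.1084  0.1205]]
```

Emit:
drive_tool:
  motion:
    - [[0,0,0],[0,0,-0.03],0]
    - [[0,0,0],[0,0,-0.06],0]
    - [[0,0,0],[0,0,-0.07],0]
    - [[0,0,0],[0,0.003,-0.07],0]
    - [[0,0,0],[0,0.006,-0.07],0]

```text
time_s: 9.62
ee_pos: [0.4915, -0.1436, 0.1053]
tool_rot: [0.761, -0.649, -0.007, -0.014]
ft_force: [-0.4, 0.1, 0.7]
gripper_width: 0.0001
```

Emit:
drive_tool:
  motion:
    - [[0,0,0],[0,0.006,0],0]
    - [[0,0,-2],[-0.001,0.013,-0.001],0]
    - [[0,0,-6],[-0.003,0.02,-0.001],0]
    - [[0,0,-10],[-0.005,0.027,-0.001],0]
    - [[0,0,-14],[-0.006,0.034,-0.001],0]

```text
time_s: 10.25
ee_pos: [0.4869, -0.1115, 0.1063]
tool_rot: [-0.675, 0.738, 0.002, 0.014]
ft_force: [1.3, -3.9, 0.5]
gripper_width: 0.0003
```

Emit:
drive_tool:
  motion:
    - [[0,0,-4],[-0.001,0.007,-0.001],0]
    - [[0,0,-8],[-0.0015,0.014,-0.001],0]
    - [[0,0,-12],[-0.0015,0.021,-0.001],0]
    - [[0,0,-16],[-0.001,0.028,-0.001],0]
    - [[0,0,-20],[0,0.035,-0.001],0]

```text
time_s: 10.88
ee_pos: [0.4878, -0.0783, 0.1065]
tool_rot: [-0.535, 0.845, -0.004, 0.014]
ft_force: [0.2, -4.6, -0.8]
gripper_width: 0.0
```

Emit:
drive_tool:
  motion:
    - [[0,0,-4],[0.0015,0.0065,-0.001],0]
    - [[0,0,-8],[0.0035,0.013,-0.001],0]
    - [[0,0,-12],[0.0065,0.0195,-0.001],0]
    - [[0,0,-16],[0.0095,0.0255,-0.001],0]
    - [[0,0,-20],[0.013,0.0315,-0.001],0]

```text
time_s: 11.5
ee_pos: [0.4998, -0.0475, 0.1065]
tool_rot: [-0.379, 0.925, -0.007, 0.012]
ft_force: [-3.1, -2.7, 2.7]
gripper_width: -0.0001
```

Emit:
drive_tool:
  motion:
    - [[0,0,-4],[0.0035,0.0055,-0.001],0]
    - [[0,0,-8],[0.0075,0.011,-0.001],0]
    - [[0,0,-12],[0.012,0.016,-0.001],0]
    - [[0,0,-15],[0.016,0.021,-0.001],0]
    - [[0,0,-18],[0.0205,0.0255,-0.001],0]

```text
time_s: 12.12
ee_pos: [0.52, -0.0232, 0.1064]
tool_rot: [-0.228, 0.973, -0.011, 0.01]
ft_force: [-2.9, -3.4, 0.3]
gripper_width: 0.0002
```

Run:
```python
from cell import capture
from h import *
w=capture("wrist");lev(w,[.582,-.0975]);sleeves(capture("scene"))
s=capture("scene")["color"];cv2.imwrite("pics/m5.png",np.hstack([cv2.resize(s[60:300,160:480],(400,300)),cv2.resize(w["color"],(400,300))]))
```

```text
ctr [0.4502 0.0514] size [72.1 26.7] r 0.1988 rel from pivot 27.0 rel edge 90.6
px [305. 198.] ctr mm [544.4 -14.7] size [22.6 71.5] dir 117.2
px [155. 193.] ctr mm [ 719.4 -219.6] size [44.2 36.3] dir 43.1
px [367. 188.] ctr mm [447.8  51. ] size [75.8 25.1] dir 15.4
px [223. 134.] ctr mm [ 530.1 -252.2] size [23.6 70.1] dir 105.6
px [611.  12.] ctr mm [-505.5  121.4] size [103.1  14.8] dir 10.1
```

View pics/m5.png

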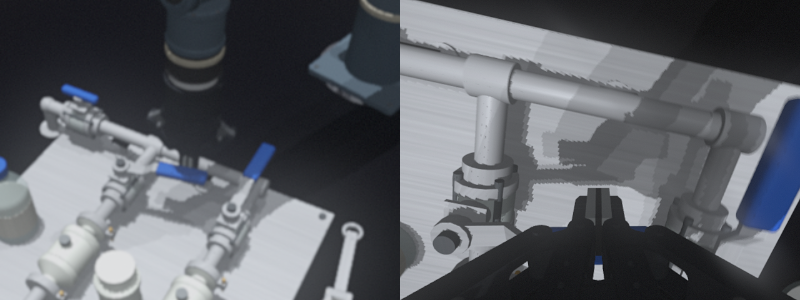

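Duty sleeve is at about 12° from closed; the standby lever is still in line.

Emit:
drive_tool:
  motion:
    - [[0,0,-1.5],[0.002,0.0015,-0.001],0]
    - [[0,0,-3],[0.004,0.003,-0.001],0]
    - [[0,0,-4],[0.0055,0.0045,-0.001],0]
    - [[0,0,-5],[0.007,0.0055,-0.001],0]
    - [[0,0,-6],[0.009,0.0065,-0.001],0]

```text
time_s: 12.9
ee_pos: [0.5293, -0.0155, 0.1051]
tool_rot: [-0.178, 0.984, -0.01, 0.01]
ft_force: [-4.3, -0.6, 3.6]
gripper_width: 0.0001
```

Emit:
drive_tool:
  motion:
    - [[0,0,-1],[0.0015,0.0007,0],0]
    - [[0,0,-2],[0.003,0.0015,0],0]
    - [[0,0,-3],[0.0045,0.0022,0],0]

```text
time_s: 13.28
ee_pos: [0.5336, -0.0129, 0.1049]
tool_rot: [-0.152, 0.988, -0.009, 0.009]
ft_force: [-5.8, 0.6, 1.7]
gripper_width: -0.0002
```

Run:
```python
from cell import capture
from h import *
sleeves(capture("scene"))
```

```text
px [302. 204.] ctr mm [557.4  -9.7] size [23.3 70.9] dir 108.8
px [155. 193.] ctr mm [ 718.9 -218.2] size [44.4 35.6] dir 82.1
px [368. 188.] ctr mm [448.1  51.4] size [76.4 25.1] dir 14.2
px [223. 134.] ctr mm [ 530.2 -252.2] size [24.5 70.2] dir 107.2
px [611.  12.] ctr mm [-506.9  120.2] size [109.   17.1] dir 10.5
```

Emit:
drive_tool:
  motion:
    - [[0,0,-0.7],[0.001,0.0003,0],0]
    - [[0,0,-1.2],[0.002,0.0006,0],0]

```text
time_s: 13.58
ee_pos: [0.5356, -0.0119, 0.1047]
tool_rot: [-0.141, 0.99, -0.009, 0.009]
ft_force: [-3.7, 0.7, 1.9]
gripper_width: -0.0002
```

Emit:
drive_tool:
  motion:
    - [[0,0,-0.5],[0.001,0.0003,0],0]
    - [[0,0,-0.8],[0.0015,0.0004,0],0]

```text
time_s: 13.82
ee_pos: [0.537, -0.0112, 0.1045]
tool_rot: [-0.134, 0.991, -0.009, 0.009]
ft_force: [-4.2, -0.2, 1.6]
gripper_width: 0.0
```

Emit:
drive_tool:
  motion:
    - [[0,0,-0.3],[0.001,0.0003,0],0]
    - [[0,0,-0.5],[0.0015,0.0004,0],0]

```text
time_s: 14.08
ee_pos: [0.5384, -0.0107, 0.1044]
tool_rot: [-0.13, 0.991, -0.009, 0.009]
ft_force: [-5.4, 0.7, 2.5]
gripper_width: -0.0001
```

Emit:
drive_tool:
  motion:
    - [[0,0,0],[0.0007,0.0002,0],0]
    - [[0,0,0],[0.0012,0.0003,0],0]

```text
time_s: 14.32
ee_pos: [0.5392, -0.0104, 0.1044]
tool_rot: [-0.13, 0.991, -0.009, 0.008]
ft_force: [-6.3, 0.0, 2.9]
gripper_width: 0.0
```

Emit:
drive_tool:
  motion:
    - [[0,0,0],[0.001,0.0002,0],0]
    - [[0,0,0],[0.0012,0.0003,0],0]

```text
time_s: 14.58
ee_pos: [0.5392, -0.0104, 0.1044]
tool_rot: [-0.13, 0.991, -0.009, 0.007]
ft_force: [-7.5, -0.2, 3.6]
gripper_width: -0.0
```

Emit:
drive_tool:
  motion:
    - [[0,0,0],[0.0012,0.0003,0],0]
    - [[0,0,0],[0.0015,0.0004,0],0]

```text
time_s: 14.82
ee_pos: [0.5392, -0.0104, 0.1044]
tool_rot: [-0.13, 0.992, -0.009, 0.005]
ft_force: [-8.7, -0.6, 4.4]
gripper_width: -0.0003
```

Stopped at x = 0.5392 with the force rising to 8.7 N, so this lever is on its stop too. Backing off, lifting clear and checking.

Emit:
drive_tool:
  motion:
    - [[0,0,0],[-0.008,-0.002,0],0]
    - [[0,0,0],[-0.016,-0.004,0],0]
    - [[0,0,0],[-0.016,-0.004,0.03],0]
    - [[0,0,0],[-0.016,-0.004,0.08],0]
    - [[0,0,0],[-0.016,-0.004,0.13],0]

```text
time_s: 15.45
ee_pos: [0.5233, -0.0146, 0.2357]
tool_rot: [-0.129, 0.992, -0.009, 0.006]
ft_force: [1.4, -0.2, -0.9]
gripper_width: 0.0006
```

Emit:
drive_tool:
  motion:
    - [[0,0,0],[-0.04,0,0.03],0]
    - [[0,0,0],[-0.09,0,0.05],0]
    - [[0,0,0],[-0.14,0,0.05],0]
    - [[0,0,0],[-0.18,0,0.05],0]
    - [[0,0,0],[-0.18,0,0.05],0]

```text
time_s: 16.08
ee_pos: [0.3422, -0.0146, 0.2867]
tool_rot: [-0.129, 0.992, -0.01, 0.008]
ft_force: [-0.3, 0.0, 1.0]
gripper_width: -0.0
```

Run:
```python
from cell import capture
from h import *
s,t=capture("scene"),capture("top")
sleeves(s);print();sleeves(t)
cv2.imwrite("pics/m6.png",np.hstack([cv2.resize(s["color"],(400,300)),cv2.resize(t["color"],(400,300))]))
```

```text
px [301. 206.] ctr mm [562.3  -8. ] size [23.4 70.8] dir 105.6
px [155. 193.] ctr mm [ 718.7 -218.6] size [44.  35.6] dir 85.3
px [367. 188.] ctr mm [447.3  50.6] size [76.5 26.2] dir 14.2
px [223. 134.] ctr mm [ 530.7 -252.1] size [24.2 70.4] dir 103.7

px [321. 294.] ctr mm [447.2  51.8] size [69.3 18.7] dir 15.5
px [476. 261.] ctr mm [ 521.6 -257.3] size [11.1 61.8] dir 104.8
px [352. 239.] ctr mm [559.7  -9. ] size [18.3 69.3] dir 104.7
px [445. 158.] ctr mm [ 736.  -198.3] size [27.7 29.3] dir 154.0
```

View pics/m6.png

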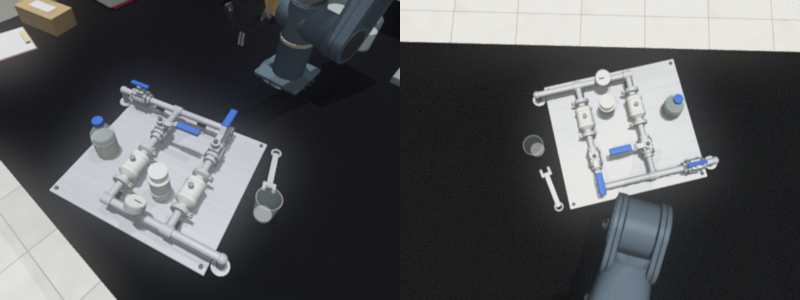

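The standby lever lies in line (14–15°) and the duty lever across (about 105°). The T-handle and loose things look unmoved, and the arm is clear.

```bash
python3 -c "
from cell import job_done;print(job_done())"
```

```text
the job is handed in; nothing more can be done
None
```

The air is changed over to the standby filter, and I handed the job in at about 16 s. I pushed the left (standby) lever round to its open stop first, and only then the right (duty) lever round to its closed stop. Both were pushed with the shut fingertips.

- **Stops:** each lever stopped moving as the push rose to about 8–9 N, against about 4–6 N while turning.
- **Lever angles:** the last pictures put the standby lever at 14–15.5° in the world frame and the duty lever at 105–106°. With the station turned about 14.5°, that is in line and crosswise to within about 1°.
- **Left alone:** the T-handle and bottle cap measured the same as at the start to within about 1 mm. I checked the beaker, spanner and spare filter only by eye, and they look unmoved. The arm was clear of everything at the end.
- **Disagreement:** placing the pivots from the plate's outline was about 40–50 mm off, because the station's origin is not at the plate's centre. I took them from the hubs and sleeves instead, and those agreed to about 5 mm.

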